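# Take down a gluing jig

### The arm

A 6-joint arm with a two-finger parallel gripper is mounted at the origin on the work surface. World frame = base frame: x ahead of the robot, y to its left, z up, the work surface at z = 0. Lengths are in m, angles in rad, forces in N, time in s.
With the tool pointing down it reaches from about 0.375 to 0.975 m from the base axis. Payload 3.8 kg.
Tool frame: the origin (TCP) lies at the very end of the fingers, on their centre line; the grasp point (between the pads) lies 19 mm behind it; z points along the fingers, y is the line along which they close (so a half turn about z gives the same grasp; the last joint's range is limited). The gripper opens to 85 mm and grips with 20 to 120 N. Pads are 22 mm wide; open, the fingers measure 114 mm over their backs; the gripper's body (76 mm by 85 mm) begins 54 mm behind the grasp point. The pads swing forward as they close: fully open they stand 13 mm farther back than shut.
Start: joints at [1.146, 0.264, 1.604, -0, 1.274, -0.037], TCP at [0.255, 0.625, 0.231] pointing down, gripper open.
Joint ranges: [-2.63, 2.63], [-0.94, 2.18], [0.31, 2.57], [-1.31, 4.45], [0, 2.66], [-2.55, 2.55]. Speed limits (rad/s): [2.57, 2.57, 3.14, 3.14, 3.14, 3.14].

### API

Orientations are given as a rotation vector (axis times angle).
In Python, from workcell import bot gives the robot as it stands. The module is installed in compiled form; this text tells all that it offers.
- The arm moves only by the shell command python3 -m jog FILE [OPENING] [FORCE], which reads ROWS from the file FILE. ROWS is a JSON list of rows, 1 to 5 of them, each an object with the fields d (a list: dx, dy, dz in m), yaw (a turn about the tool's z in rad); a field left out counts as zero; each row shifts and turns the commanded pose from where the row before left it, along the tool's axes as they then stand; what a row does not reach is not made up. A row lasts 1/8 s, in which the tool goes at most 0.0625 m and 0.188 rad, less where a joint would pass 70% of its speed; a pose out of reach is approached as far as the arm can. OPENING is the opening from 0.0 (shut) to 1.0 (fully open), set as the command begins (- or left out keeps the last). The fingers move at their own pace and stop on an object; FORCE is the grip in N (left out, the last holds). Time passes only in rows, so rows that do not move let the fingers close. It prints the time, the measured TCP pose, the force, the opening and the grip force at its end. Input that does not fit is refused with a message, and nothing moves.
- bot.read_state(): the state, without advancing time (a new reading comes with each control period).
- bot.read_camera(name): name is "scene" or "top" or "wrist"; returns the picture (384x512x3 uint8, red, green, blue); there is no depth.
- bot.camera_info(name): a dict with "intrinsics" (3x3 intrinsics, pixels), "extrinsics" (4x4, takes a point from camera to world coordinates). Camera axes: x right, y down, z forward; pixel columns grow to the right and rows downward; lengths in m; the calibration is good to about 2 mm. A picture is of the moment at which its call begins: read the wrist's pose just before it. camera_info takes no time and is no camera call; for the wrist camera it gives the pose at the moment of the call.
- bot.finish_job(): hands the job in; it is judged then, once.
Trained networks look in the newest picture that a camera, given by its name, has taken for a name from the list of things; names that differ only in an ending like _2 or _b are one class to them, and where a whole thing is asked for, a point or a joint stands for the part that bears it (a point fixed in the world has none). Each returns a list of dicts, best first, with "conf" (0 to 1); they miss things now and then, are a little off and sometimes report something else, mostly with a low value. They report only what shows in the picture. A call takes as long as a camera call. They do not tell look-alikes from the thing itself.
- bot.search_frame(camera, thing): "box" ([left, top, right, bottom] in pixels, round what is visible of it).
- bot.regions_of(camera, thing): "pixels" (384x512 bool, what is visible of it) and "box" ([left, top, right, bottom] in pixels, round what is visible of it).
- bot.spot_point(camera, thing): "pixel" ([row, column] in pixels: a listed point, or the origin of a listed thing).
The state is a dict: "time": time; "q": joint angles; "joint_vel": joint speeds; "joint_torque": joint torques, N m; "tool_pos": TCP position; "tcp_rot": TCP orientation; "wrist_force": force on the tool from outside, world axes, zero at the start; "torque": the same for the moment, N m; "width": opening from 0.0 (shut) to 1.0 (fully open); "grip_force": force on a finger pad.
Only numpy, scipy, OpenCV 4.12 (cv2) and the standard library are available. Lean on these libraries where they do the work, as an engineer would, in place of code of your own. Each camera call takes 0.05 s, during which the arm holds its last target. There are 200 camera calls.

### The job

The glue on the terracotta plaque has set, so take the gluing jig apart and put each part squarely in the middle of its own place, in this order: the dark steel weight on the round black rubber mat; the red hold-down bracket, standing upright on its foot, on the red-edged yellow mat; the blue pressing block on the blue tray, lying along it; and last the plaque, terracotta side up, lying along the white drying rack. The bracket hangs on the jig's screw by a keyhole: lift it until the screw head meets the wide part of the hole, then pull it off away from the post. Set everything down softly, without dropping it, let go, and leave the white glue bottle standing where it is.

Things in the scene. Friction and masses are not known exactly. Their poses are not given: they have to be found in the camera images.
- jig: Fixed green jig. Origin at table height under the post's front face, +x out of that face, away from the robot. Post 50 wide, 30 thick, 160 mm high. Beam 44 wide, 20 high, to x=200, carries plaque, block and weight. A screw juts along +x at z=146: shank 6 dia, head 14 dia at x=9 to 13 mm. On it hangs the bracket, its foot 3 mm above the block's near end, so the block stays trapped till it is off.
- weight: Dark steel weight, 0.26 to 0.45 kg: cylinder 36 mm diameter, 36 mm high, on it a round grip stem 18 mm diameter from 36 to 70 mm. Origin at the middle of its underside, z up. It starts on the block just beyond the bracket's foot, in the way of pulling the bracket off.
- bracket: Red L-bracket, 0.12 kg. Origin mid-foot underside, +x away from post. Foot 62 (x) by 40 by 8 mm. Back plate 92 high at x=-31 to -25; keyhole: 24 wide from z=36 to 62, slot 9 wide from 62 to 80, hanging by the slot's top. Raise 28 mm (+-4), then pull 15 mm or more along +x to clear the screw head. Grip the rib 14 thick (y), x=-7 to 29, z=8 to 52. Stands on its foot.
- block: Blue-painted wooden pressing block, 130 (x) by 46 (y) by 24 mm high, 0.07 to 0.14 kg. Origin at the middle of its underside, z up.
- plaque: Plaque, 160 (x) by 58 (y) by 22 mm high, 0.18 to 0.29 kg: dark wooden backing 12 mm thick with a terracotta tile 150 by 52 by 10 mm glued on top. Origin at the middle of its underside, z up. The beam under it is narrower (44 mm), so fingertips can reach past its lower edge.
- rubber_mat: Place for the weight: round black rubber mat, 90 mm diameter, 5 mm thick, with a dark grey disc in the middle, fixed. Origin at its middle, at table height.
- red_mat: Place for the bracket: red mat 106 (x) by 84 (y) by 5 mm with a yellow middle, fixed. Origin at its middle, at table height.
- blue_tray: Place for the blue block: flat blue tray without rim, 158 (x) by 74 (y) by 5 mm, with a grey middle, fixed; its long side is its x axis. Origin at its middle, at table height.
- drying_rack: Place for the plaque: white slatted rack, 180 (x) by 82 (y) mm, slats across it whose tops are 12 mm above the table, fixed; its long side is its x axis. Origin at its middle, at table height.
- glue_bottle: White glue bottle, 52 mm diameter, 140 mm high, standing loose on the table beyond the jig; to be left alone. Origin at the middle of its underside.
Things that resemble listed ones, but are neither listed nor needed, are in the scene too. What is meant by the plaque is not green, pink or turquoise, and is the larger of those in its own colour.

How it is judged:
By the outcome, as a careful person would: the job done as asked, in the order asked, and still so for the second after the job is handed in, with the robot touching nothing.
It also fails if it takes over 120 s, if anything falls off the work surface, if the arm or the gripper's body presses on something with over 40 N, if the wrist force passes 120 N, or if a joint passes its speed limit or range.

## Working session

There is one attempt and no reset: what is moved stays moved. The work goes in short steps, Python scripts to look and compute and a shell command to move; the robot and the scene stay as the last step left them, time stands still between calls to the robot, and variables do not carry over. Pictures are saved under pics/ and viewed, at most 14 in all, crops included, and the job is handed in when it is done.

```bash
mkdir -p pics; cat > h.py <<'E'
import numpy as np, cv2
from workcell import bot
from scipy.spatial.transform import Rotation as R
def ray(cam,px,z,info=None):
    i=info or bot.camera_info(cam);K=np.array(i['intrinsics']);T=np.array(i['extrinsics'])
    d=T[:3,:3]@np.linalg.inv(K)@[px[0],px[1],1];o=T[:3,3]
    return (o+d*(z-o[2])/d[2])
def proj(cam,P):
    i=bot.camera_info(cam);K=np.array(i['intrinsics']);T=np.linalg.inv(np.array(i['extrinsics']))
    p=K@(T[:3,:3]@np.array(P)+T[:3,3]);return p[:2]/p[2]
def save(cam,name,crop=None,s=1):
    im=bot.read_camera(cam)
    o=im if crop is None else im[crop[1]:crop[3],crop[0]:crop[2]]
    cv2.imwrite('pics/'+name,cv2.resize(o,None,fx=s,fy=s,interpolation=cv2.INTER_CUBIC)[:,:,::-1]);return im
def rect(mask,cam,z,info=None):
    c=np.argwhere(mask)[:,::-1]
    h=cv2.convexHull(c.astype(np.int32))[:,0]
    w=np.array([ray(cam,p,z,info)[:2] for p in h])
    (a,s,ang)=cv2.minAreaRect((w*1000).astype(np.float32))
    return np.round(a,1),np.round(s,1),round(ang,1)
E
cat > a.py <<'E'
from h import *
np.set_printoptions(precision=3,suppress=True)
for c in ['scene','top']:
    save(c,c+'0.png',s=1.5)
    print(c,bot.camera_info(c)['extrinsics'])
    for t in ['jig','weight','bracket','block','plaque','rubber_mat','red_mat','blue_tray','drying_rack','glue_bottle']:
        for d in bot.regions_of(c,t)[:4]:
            print(t,round(d['conf'],2),np.round(d['box']),int(d['pixels'].sum()), rect(d['pixels'],c,{'rubber_mat':.005,'red_mat':.005,'blue_tray':.005,'drying_rack':.012}.get(t,0)))
print(bot.read_state()['tcp_rot'])
E
python3 a.py
```

```text
scene [[ 0.798  0.38  -0.468  1.104]
 [ 0.603 -0.525  0.601 -0.715]
 [-0.017 -0.761 -0.648  0.809]
 [ 0.     0.     0.     1.   ]]
jig 0.71 [200. 134. 292. 229.] 1234 (array([457.5,  32.5]), array([144.4, 437.4]), 65.7)
weight 0.85 [242. 157. 258. 189.] 385 (array([495.8,  82.6]), array([ 38.9, 123.7]), 36.1)
bracket 0.68 [ 80. 250. 173. 317.] 2223 (array([ 495.7, -351.9]), array([ 85.6, 189.6]), 89.5)
bracket 0.57 [213. 135. 243. 182.] 822 (array([392.5,  95.1]), array([ 73.3, 211.7]), 48.2)
block 0.75 [217. 174. 272. 203.] 669 (array([502.5,  31.4]), array([153.9,  70.5]), 0.6)
plaque 0.98 [199. 130. 255. 157.] 487 (array([364.4, 142.3]), array([169.9,  77.3]), 82.2)
plaque 0.92 [133. 174. 184. 206.] 770 (array([ 341.6, -107.7]), array([125.7,  61.2]), 69.4)
plaque 0.92 [ 51. 195. 113. 253.] 1575 (array([ 276. , -289.2]), array([ 76.3, 172.6]), 13.5)
plaque 0.61 [215. 187. 279. 217.] 707 (array([538.6,   9.3]), array([172.5,  75.7]), 3.6)
rubber_mat 0.84 [298. 114. 330. 136.] 465 (array([509.9, 360.8]), array([91.1, 93. ]), 45.0)
red_mat 0.75 [163. 230. 223. 270.] 1436 (array([ 549
[... 976 characters left out ...]
0.7,  42.4]), 69.1)
rubber_mat 0.68 [108. 187. 144. 215.] 785 (array([508.8, 365.5]), array([86.5, 89.4]), 1.5)
red_mat 0.78 [308. 168. 342. 212.] 1096 (array([ 550.3, -201.1]), array([106.9,  85.1]), 13.4)
blue_tray 0.93 [169. 148. 202. 207.] 1329 (array([575.5, 195.9]), array([158.5,  73.4]), 9.2)
drying_rack 0.66 [364. 176. 395. 239.] 1235 (array([ 504.3, -354.6]), array([ 81.4, 180. ]), 89.0)
glue_bottle 0.7 [252. 163. 270. 190.] 303 (array([586.3, -18.3]), array([76.7, 49. ]), 1.1)
glue_bottle 0.59 [223.  80. 241. 110.] 457 (array([827. ,  80.3]), array([96.5, 52.4]), 11.2)
glue_bottle 0.17 [251. 145. 272. 228.] 577 (array([560.2, -17.3]), array([236.5,  62.6]), 1.4)
[0.605 3.083 0.   ]
```

View pics/scene0.png

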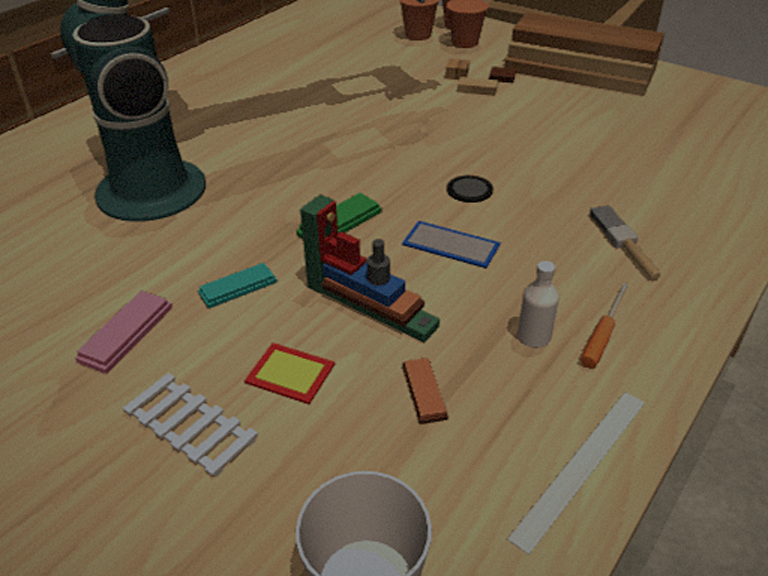

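View pics/top0.png

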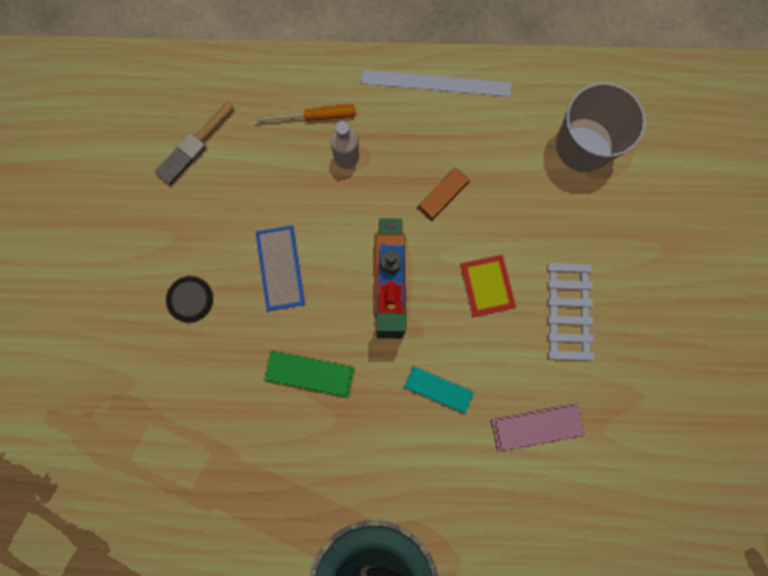

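The jig's stack is at scene (252,185) and top (260,180). Terracotta candidates for the plaque are the one on the jig at scene (250,202) and the loose, smaller one at scene (283,260). The other plaques are green (227,143), pink (83,220) and turquoise (158,190). I choose the one on the jig because it is the larger terracotta, and I'll check it with a close wrist view.

```bash
cat > g.py <<'E'
from h import *
import sys
# usage: g.py x y z yawdeg(of tool y axis in world) -> turn, then shift in turned tool frame
def rel(x,y,z,yaw):
    s=bot.read_state();Rm=R.from_rotvec(s['tcp_rot']).as_matrix();cur=np.degrees(np.arctan2(Rm[1,1],Rm[0,1]))
    d=(yaw-cur+90)%180-90
    Rn=Rm@R.from_rotvec([0,0,-np.radians(d)]).as_matrix()
    print('t',round(s['time'],2),'p',np.round(s['tool_pos'],4),'yaw',round(cur,2),'TURN',round(-np.radians(d),4),'SHIFT',np.round(Rn.T@(np.array([x,y,z])-s['tool_pos']),4))
if __name__=='__main__': rel(*map(float,sys.argv[1:]))
E
python3 - <<'E'
from g import *
rel(.50,-.017,.36,91.5)
s=bot.read_state();Rm=R.from_rotvec(s['tcp_rot']).as_matrix();T=np.array(bot.camera_info('wrist')['extrinsics'])
print(np.round(Rm.T@T[:3,:3],3),np.round(Rm.T@(T[:3,3]-s['tool_pos']),4),bot.camera_info('wrist')['intrinsics'])
E
```

```text
t 1.1 p [0.2552 0.6249 0.2313] yaw 67.78 TURN -0.414 SHIFT [-0.2279 -0.6481 -0.1287]
[[-0.001 -0.959 -0.285]
 [ 1.    -0.001 -0.001]
 [ 0.001 -0.285  0.959]] [ 0.0708 -0.0007 -0.144 ] [[291.88079896   0.         257.1182775 ]
 [  0.         291.88079896 190.5286376 ]
 [  0.           0.           1.        ]]
```

```bash
echo '[{"d":[0,0,-0.06]},{"d":[0,0,-0.06],"yaw":-0.14},{"d":[0,0,-0.01],"yaw":-0.137},{"yaw":-0.137}]' > rows.txt && python3 -m jog rows.txt 1.0 && echo '[{"d":[-0.02,-0.058,0]},{"d":[-0.02,-0.058,0]},{"d":[-0.02,-0.058,0]},{"d":[-0.02,-0.058,0]},{"d":[-0.02,-0.058,0]}]' > rows.txt && python3 -m jog rows.txt && echo '[{"d":[-0.02,-0.058,0]},{"d":[-0.02,-0.058,0]},{"d":[-0.02,-0.058,0]},{"d":[-0.02,-0.058,0]},{"d":[-0.02,-0.058,0]}]' > rows.txt && python3 -m jog rows.txt && echo '[{"d":[-0.014,-0.034,0]},{"d":[-0.014,-0.034,0]},{},{}]' > rows.txt && python3 -m jog rows.txt; python3 - <<'E'
from g import *
rel(.50,-.017,.36,91.5)
i=bot.camera_info('wrist');save('wrist','w1.png',s=1.5)
z={'weight':.07,'bracket':.069,'block':.066,'plaque':.042,'jig':.02,'red_mat':.005,'blue_tray':.005,'drying_rack':.012}
for t in z:
    for d in bot.regions_of('wrist',t)[:3]:
        print(t,round(d['conf'],2),np.round(d['box']),int(d['pixels'].sum()),rect(d['pixels'],'wrist',z[t],i))
E
```

```text
time: 1.6
tool_pos: [0.2556, 0.6258, 0.3645]
tcp_rot: [-0.048, 3.139, 0.007]
wrist_force: [-0.3, 0.3, -1.2]
width: 0.999
grip_force: 0.0
time: 2.22
tool_pos: [0.3632, 0.3358, 0.3615]
tcp_rot: [-0.042, 3.14, 0.001]
wrist_force: [0.1, -0.2, 0.2]
width: 0.999
grip_force: 0.0
time: 2.85
tool_pos: [0.4707, 0.0484, 0.3617]
tcp_rot: [-0.041, 3.14, 0.0]
wrist_force: [0.9, 1.3, 0.2]
width: 1.001
grip_force: 0.0
time: 3.35
tool_pos: [0.4999, -0.0166, 0.3613]
tcp_rot: [0.04, -3.141, -0.001]
wrist_force: [-0.1, 0.6, -0.2]
width: 0.997
grip_force: 0.0
t 3.35 p [ 0.4999 -0.0166  0.3613] yaw 91.48 TURN -0.0004 SHIFT [-0.0001 -0.0004  0.0013]
weight 0.68 [246. 188. 272. 223.] 610 (array([582. , -16.5]), array([53.6, 37.9]), 0.7)
bracket 0.75 [240. 142. 276. 185.] 986 (array([516.7, -17.4]), array([61.7, 49.3]), 1.4)
block 0.94 [242. 168. 273. 215.] 562 (array([565.4, -19.2]), array([87.4, 45.9]), 0.5)
plaque 0.97 [160.  14. 241.  82.] 2553 (array([ 356.5, -106. ]), array([117.5,  42.9]), 68.3)
plaque 0.88 [240. 154. 278. 232.] 462 (array([567.7, -16.1]), array([132.2,  54.4]), 0.4)
plaque 0.88 [175. 240. 232. 288.] 1139 (array([ 707.5, -111.2]), array([ 39.9, 108.2]), 47.8)
red_mat 0.73 [120. 140. 184. 204.] 2851 (array([ 549.3, -203.1]), array([106.7,  86.2]), 13.4)
blue_tray 0.84 [347. 148. 397. 234.] 3666 (array([574.4, 193.2]), array([159.9,  77.9]), 11.1)
drying_rack 0.67 [ 20.  90.  90. 197.] 3760 (array([ 502.8, -356.2]), array([ 86.1, 181.7]), 89.6)
```

View pics/w1.png

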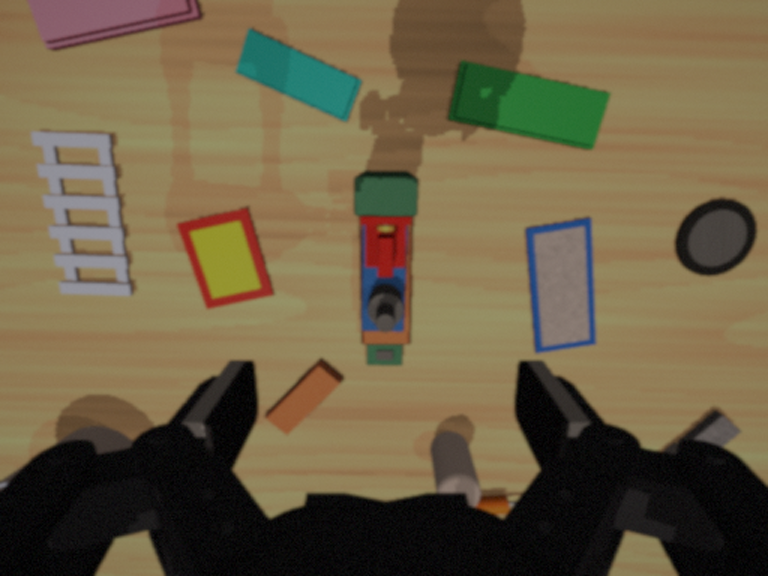

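The wrist picture shows the jig stack in the middle: bracket about (257,165), weight stem (257,207), and the big terracotta tile under the blue block with its far end at row 228. The small loose brick is at (203,264). So the plaque on the jig is the right one. Now a close crop.

```bash
python3 - <<'E'
from g import *
i=bot.camera_info('wrist')
im=save('wrist','w2.png',(215,105,300,250),4)
np.save('w2.npy',im)
hsv=cv2.cvtColor(im,cv2.COLOR_RGB2HSV)
def m(n,lo,hi,z,box=(225,105,290,250)):
    k=cv2.inRange(hsv,lo,hi);q=np.zeros_like(k);q[box[1]:box[3],box[0]:box[2]]=k[box[1]:box[3],box[0]:box[2]]
    n_,l,st,_=cv2.connectedComponentsWithStats(q);b=1+st[1:,4].argmax();print(n,st[b],rect(l==b,'wrist',z,i))
m('red',(172,120,60),(180,255,255),.077);m('red0',(0,190,60),(6,255,255),.077)
m('blue',(100,100,40),(125,255,255),.066)
m('terra',(5,100,60),(15,255,255),.042)
m('green',(40,50,20),(95,255,255),.160,(225,105,290,145));m('beamend',(40,50,20),(95,255,255),.020,(225,228,290,250))
E
```

```text
red [242 148  29  37  80] (array([522.6, -28.4]), array([59.4, 28.4]), 45.0)
red0 [240 144  34  40 783] (array([514.7, -20.2]), array([48.5, 58.8]), 88.5)
blue [242 178  28  42 410] (array([573.6, -19.3]), array([68.3, 42.2]), 0.6)
terra [241 144  35  85 531] (array([561.7, -15.8]), array([145.2,  54.5]), 0.2)
green [ 237  115   41   29 1115] (array([456.8, -19.3]), array([31.8, 47. ]), 0.4)
beamend [245 230  23  13 230] (array([659.4, -16.4]), array([23.9, 40.2]), 1.5)
```

View pics/w2.png

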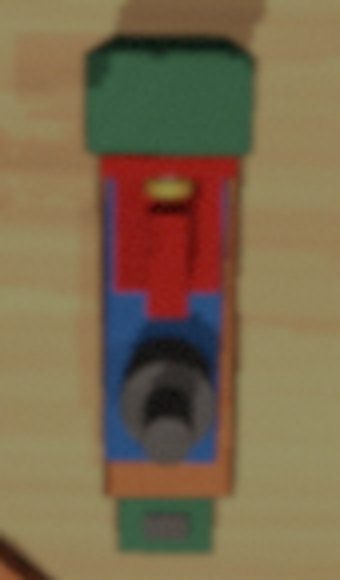

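The crop shows the post top above, the red bracket with rib at crop (168,250), the weight stem top at (167,438), blue block and the long terracotta plaque ending at row 497. This confirms the plaque under the block. Converting those features to positions next.

```bash
python3 - <<'E'
from g import *
i=bot.camera_info('wrist')
for n,c,z in [('postL',(86,155),.16),('postR',(254,155),.16),('beamL',(118,552),.02),('beamR',(212,552),.02),('plqL',(106,497),.042),('plqR',(233,497),.042),('blkL',(105,462),.066),('blkR',(218,462),.066),('footL',(115,293),.077),('footR',(221,293),.077),('ribL',(148,318),.121),('ribR',(188,318),.121),('stem',(167,438),.136),('body',(166,395),.102)]:
    print(n,np.round(ray('wrist',(c[0]/4+215,c[1]/4+105),z,i)*1000,1))
E
```

```text
postL [474.6 -43.4 160. ]
postR [473.3   6.1 160. ]
beamL [673.9 -37.2  20. ]
beamR [672.7   5.8  20. ]
plqL [636.8 -41.9  42. ]
plqR [635.3  12.8  42. ]
blkL [610.6 -41.4  66. ]
blkR [609.4   4.4  66. ]
footL [537.2 -37.8  77. ]
footR [536.2   2.3  77. ]
ribL [534.6 -24.6 121. ]
ribR [534.2 -10.9 121. ]
stem [572.4 -17.1 136. ]
body [568.8 -17.6 102. ]
```

```bash
python3 g.py .571 -.0174 .108 90.9
```

```text
t 3.85 p [ 0.5001 -0.0166  0.3613] yaw 91.54 TURN 0.0111 SHIFT [-0.0708 -0.0019  0.2534]
```

```bash
echo '[{"d":[-0.036,-0.001,0.02],"yaw":0.011},{"d":[-0.035,-0.001,0.05]},{"d":[0,0,0.05]},{"d":[0,0,0.05]},{"d":[0,0,0.03]}]' > rows.txt && python3 -m jog rows.txt 0.6 && echo '[{"d":[0,0,0.03]},{"d":[0,0,0.015]},{"d":[0,0,0.008]},{}]' > rows.txt && python3 -m jog rows.txt; python3 - <<'E'
from g import *
rel(.571,-.0174,.108,90.9)
save('wrist','w3.png',s=1)
E
```

```text
time: 4.47
tool_pos: [0.5694, -0.0172, 0.1578]
tcp_rot: [0.024, -3.137, -0.001]
wrist_force: [-0.7, -0.5, -0.4]
width: 0.601
grip_force: 0.0
time: 4.97
tool_pos: [0.5715, -0.0175, 0.1086]
tcp_rot: [-0.024, 3.141, -0.0]
wrist_force: [-0.9, -0.4, 0.3]
width: 0.596
grip_force: 0.0
t 4.97 p [ 0.5715 -0.0175  0.1086] yaw 90.87 TURN -0.0005 SHIFT [0.0005 0.0001 0.0006]
```

View pics/w3.png

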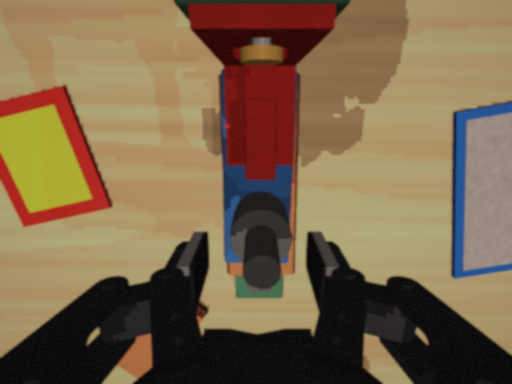

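The stem (262,262) lies between the fingers (207 to 308). Gripping and lifting.

```bash
echo '[{},{},{},{},{}]' > rows.txt && python3 -m jog rows.txt 0.0 70 && echo '[{"d":[0,0,-0.01]},{"d":[0,0,-0.03]},{"d":[0,0,-0.05]},{"d":[0,0,-0.05]},{}]' > rows.txt && python3 -m jog rows.txt; python3 g.py .43 .30 .30 90.9
```

```text
time: 5.65
tool_pos: [0.572, -0.0174, 0.1093]
tcp_rot: [-0.024, 3.14, -0.0]
wrist_force: [-1.2, 0.8, 6.2]
width: 0.181
grip_force: 68.4
time: 6.28
tool_pos: [0.574, -0.0178, 0.2536]
tcp_rot: [-0.024, 3.132, -0.001]
wrist_force: [1.1, 0.7, -2.6]
width: 0.176
grip_force: 68.6
t 6.28 p [ 0.574  -0.0178  0.2536] yaw 90.87 TURN -0.0006 SHIFT [ 0.1386  0.3199 -0.0479]
```

```bash
echo '[{"d":[0.023,0.053,-0.01]},{"d":[0.023,0.053,-0.01]},{"d":[0.023,0.053,-0.01]},{"d":[0.023,0.053,-0.01]},{"d":[0.023,0.053,-0.008]}]' > rows.txt && python3 -m jog rows.txt && echo '[{"d":[0.023,0.053,0]},{},{},{}]' > rows.txt && python3 -m jog rows.txt; python3 - <<'E'
from g import *
rel(.5095,.363,.06,90.9)
for k in range(2):
  i=bot.camera_info('wrist');save('wrist','w4.png',s=1)
  for t,z in {'rubber_mat':.005,'blue_tray':.005}.items():
    for d in bot.regions_of('wrist',t)[:3]:
        print(t,round(d['conf'],2),np.round(d['box']),int(d['pixels'].sum()),rect(d['pixels'],'wrist',z,i))
E
```

```text
time: 6.9
tool_pos: [0.4501, 0.2466, 0.2943]
tcp_rot: [0.023, -3.138, 0.003]
wrist_force: [0.2, 0.0, -2.9]
width: 0.176
grip_force: 68.8
time: 7.4
tool_pos: [0.4285, 0.2971, 0.2952]
tcp_rot: [0.022, -3.14, 0.002]
wrist_force: [0.3, -0.7, -1.8]
width: 0.177
grip_force: 69.3
t 7.4 p [0.4285 0.2971 0.2952] yaw 90.79 TURN -0.002 SHIFT [-0.0824  0.065   0.235 ]
rubber_mat 0.75 [277. 179. 329. 232.] 2165 (array([506.3, 370.4]), array([91.4, 76.1]), 21.7)
blue_tray 0.75 [160. 195. 216. 278.] 3361 (array([565.7, 192. ]), array([145.4,  76.5]), 10.7)
rubber_mat 0.96 [277. 181. 330. 231.] 2148 (array([506.2, 370. ]), array([92. , 75.4]), 23.0)
blue_tray 0.81 [162. 194. 217. 279.] 3320 (array([566.1, 192.3]), array([146. ,  75.8]), 11.0)
```

View pics/w4.png

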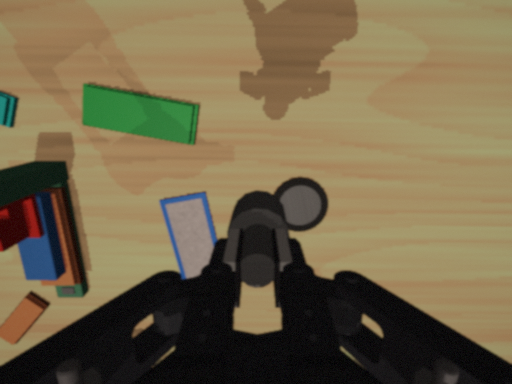

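The mat's rim runs from top (302,177) to right (328,204) to bottom (302,231), with its left part hidden by the weight. Fitting its centre.

```bash
python3 - <<'E'
from g import *
from scipy.optimize import least_squares as ls
im=cv2.imread('pics/w4.png')[:,:,::-1];g=im.max(2)
i=bot.camera_info('wrist')
# rim points: from the disc outward, strongest brightening
c=np.array([301,204.]);P=[]
G=cv2.GaussianBlur(im.astype(float).sum(2),(0,0),1)
for a in np.radians(np.arange(-80,85,5)):
    r=np.arange(20,36,.5);v=cv2.remap(G.astype(np.float32),(c[0]+r*np.cos(a)).astype(np.float32)[None],(c[1]+r*np.sin(a)).astype(np.float32)[None],1)[0]
    k=np.diff(v).argmax();P.append(ray('wrist',c+r[k]*np.array([np.cos(a),np.sin(a)]),.005,i)[:2])
P=np.array(P)
s=ls(lambda q:np.hypot(*(P-q).T)-.045,P.mean(0),loss='soft_l1',f_scale=.001);print('wrist',s.x,np.abs(s.fun).mean())
im=bot.read_camera('top')
d=bot.regions_of('top','rubber_mat')
for e in d:print(e['conf'],e['box'],rect(e['pixels'],'top',.005))
E
```

```text
wrist [0.50941934 0.36247194] 0.0004527917665878352
0.66 [108.0, 184.8, 142.2, 210.7] (array([517.4, 365.1]), array([89.3, 75.2]), 76.7)
```

```bash
echo '[{"d":[-0.027,0.022,0.02]},{"d":[-0.027,0.022,0.05]},{"d":[-0.028,0.021,0.05]},{"d":[0,0,0.05]},{"d":[0,0,0.035]}]' > rows.txt && python3 -m jog rows.txt && echo '[{"d":[0,0,0.02]},{"d":[0,0,0.006]},{},{}]' > rows.txt && python3 -m jog rows.txt; python3 g.py .5094 .3625 .0485 90.9
```

```text
time: 8.43
tool_pos: [0.5085, 0.364, 0.088]
tcp_rot: [0.024, -3.138, 0.003]
wrist_force: [0.2, -0.2, -2.3]
width: 0.18
grip_force: 69.2
time: 8.93
tool_pos: [0.5108, 0.3655, 0.0675]
tcp_rot: [-0.024, 3.138, 0.003]
wrist_force: [1.2, 0.5, -2.3]
width: 0.181
grip_force: 69.2
t 8.93 p [0.5108 0.3655 0.0675] yaw 90.87 TURN -0.0005 SHIFT [ 0.0015 -0.0031  0.019 ]
```

```bash
echo '[{"d":[0.0005,-0.003,0.008]},{"d":[0,0,0.005]},{"d":[0,0,0.003]},{"d":[0,0,0.001]},{}]' > rows.txt && python3 -m jog rows.txt; echo '[{"d":[0,0,0.001]},{"d":[0,0,0.001]},{}]' > rows.txt && python3 -m jog rows.txt;python3 g.py .5094 .3625 .0485 90.9
```

```text
time: 9.55
tool_pos: [0.5089, 0.3616, 0.0485]
tcp_rot: [0.024, -3.141, 0.0]
wrist_force: [-1.3, -1.5, -0.5]
width: 0.175
grip_force: 69.8
time: 9.93
tool_pos: [0.5092, 0.3619, 0.0484]
tcp_rot: [-0.024, 3.141, 0.0]
wrist_force: [-3.8, -3.9, 10.4]
width: 0.174
grip_force: 70.9
t 9.93 p [0.5092 0.3619 0.0484] yaw 90.87 TURN -0.0005 SHIFT [-0.0002  0.0006 -0.0001]
```

On the mat (10 N upward). Release and go up, then view the weight and bracket.

```bash
echo '[{"d":[0,0,-0.001]},{},{},{}]' > rows.txt && python3 -m jog rows.txt 0.6 && echo '[{"d":[0,0,-0.02]},{"d":[0,0,-0.05]},{"d":[0,0,-0.06]},{"d":[0.03,0,-0.05]},{"d":[0.04,0,-0.05]}]' > rows.txt && python3 -m jog rows.txt && echo '[{"d":[0,-0.058,0]},{"d":[0,-0.058,0]},{},{}]' > rows.txt && python3 -m jog rows.txt; python3 - <<'E'
from g import *
rel(.515,-.0178,.2,90.9)
i=bot.camera_info('wrist');im=save('wrist','w5.png')
for k in range(2):
  for t,z in {'rubber_mat':.005,'blue_tray':.005,'weight':.075}.items():
    for d in bot.regions_of('wrist',t)[:2]:
        print(t,round(d['conf'],2),np.round(d['box']),rect(d['pixels'],'wrist',z,i))
  print([ (d['conf'],ray('wrist',d['pixel'][::-1],.005,i)) for d in bot.spot_point('wrist','weight')][:2])
  bot.read_camera('wrist')
E
```

```text
time: 10.42
tool_pos: [0.5089, 0.3616, 0.047]
tcp_rot: [0.024, -3.141, 0.0]
wrist_force: [0.2, -0.1, 1.2]
width: 0.603
grip_force: 0.0
time: 11.05
tool_pos: [0.4399, 0.3607, 0.2798]
tcp_rot: [-0.022, 3.139, 0.003]
wrist_force: [0.1, 1.2, 0.9]
width: 0.601
grip_force: 0.0
time: 11.55
tool_pos: [0.4419, 0.2448, 0.2774]
tcp_rot: [-0.022, 3.14, 0.002]
wrist_force: [-0.1, 0.7, 1.1]
width: 0.6
grip_force: 0.0
t 11.55 p [0.4419 0.2448 0.2774] yaw 90.81 TURN -0.0016 SHIFT [-0.0688 -0.2639  0.0771]
rubber_mat 0.59 [310. 174. 367. 228.] (array([508.7, 364.5]), array([90.3, 90.6]), 0.7)
blue_tray 0.57 [189. 188. 256. 287.] (array([574.4, 194.9]), array([162.6,  76.5]), 11.3)
weight 0.56 [324. 190. 360. 226.] (array([496.6, 349.8]), array([53.8, 31.9]), 35.5)
[(0.66, array([0.50816726, 0.36162778, 0.005     ]))]
rubber_mat 0.75 [309. 174. 365. 229.] (array([509.9, 362.7]), array([90.3, 90.1]), 36.1)
blue_tray 0.87 [192. 190. 254. 287.] (array([576.1, 193. ]), array([160.5,  75.8]), 10.6)
weight 0.57 [326. 192. 357. 226.] (array([498.1, 349.6]), array([54.2, 31.9]), 46.9)
[(0.81, array([0.51336966, 0.36496478, 0.005     ]))]
```

View pics/w5.png

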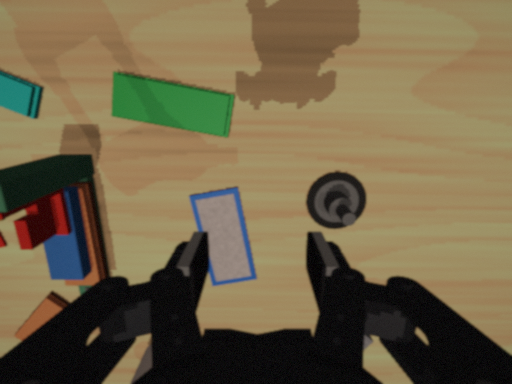

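The weight stands centred on the mat (mat about (336,200), weight base about (333,192)). The tray is fully visible at (224,235). Next is the bracket.

```bash
python3 - <<'E'
from g import *
im=cv2.imread('pics/w5.png')[:,:,::-1].copy();i=bot.camera_info('wrist')
hsv=cv2.cvtColor(im,cv2.COLOR_RGB2HSV);k=cv2.inRange(hsv,(105,90,40),(125,255,255));q=np.zeros_like(k);q[180:295,185:262]=k[180:295,185:262]
n,l,st,_=cv2.connectedComponentsWithStats(q);b=1+st[1:,4].argmax();print(st[b],rect(l==b,'wrist',.005,i))
rel(.522,-.0177,.20,90.9)
E
```

```text
[190 188  66  97 915] (array([572.5, 192. ]), array([156.4,  74.6]), 11.0)
t 12.1 p [0.4416 0.2448 0.2759] yaw 90.9 TURN -0.0 SHIFT [-0.0763 -0.2637  0.0759]
```

```bash
echo '[{"d":[-0.016,-0.053,0]},{"d":[-0.016,-0.053,0]},{"d":[-0.016,-0.053,0]},{"d":[-0.016,-0.053,0]},{"d":[-0.016,-0.052,0]}]' > rows.txt && python3 -m jog rows.txt 0.6 && echo '[{"d":[0,0,0.03]},{"d":[0,0,0.04]},{},{}]' > rows.txt && python3 -m jog rows.txt; python3 g.py .522 -.0177 .088 90.9
```

```text
time: 12.72
tool_pos: [0.526, -0.0199, 0.2763]
tcp_rot: [-0.024, 3.141, 0.0]
wrist_force: [0.4, 0.7, 0.2]
width: 0.596
grip_force: 0.0
time: 13.22
tool_pos: [0.5263, -0.0181, 0.2073]
tcp_rot: [-0.024, 3.14, -0.0]
wrist_force: [0.9, -0.1, 1.2]
width: 0.6
grip_force: 0.0
t 13.22 p [ 0.5263 -0.0181  0.2073] yaw 90.88 TURN -0.0003 SHIFT [0.0044 0.0004 0.1192]
```

```bash
echo '[{"d":[0.003,0,0.03]},{"d":[0.001,0,0.04]},{"d":[0,0,0.03]},{"d":[0,0,0.019]},{}]' > rows.txt && python3 -m jog rows.txt 0.5; python3 g.py .522 -.0177 .088 90.9;  echo '[{},{},{},{},{}]' > rows.txt && python3 -m jog rows.txt 0.0 60; python3 - <<'E'
from g import *
rel(.522,-.0177,.116,90.9);save('wrist','w6.png')
E
```

```text
time: 13.85
tool_pos: [0.522, -0.0179, 0.0876]
tcp_rot: [0.025, -3.141, 0.0]
wrist_force: [-0.5, -0.2, 0.0]
width: 0.498
grip_force: 0.0
t 13.85 p [ 0.522  -0.0179  0.0876] yaw 90.91 TURN 0.0001 SHIFT [-0.      0.0002 -0.0004]
time: 14.48
tool_pos: [0.5234, -0.0183, 0.089]
tcp_rot: [-0.024, 3.138, -0.0]
wrist_force: [1.3, 0.8, 6.5]
width: 0.152
grip_force: 62.3
t 14.47 p [ 0.5234 -0.0183  0.089 ] yaw 90.87 TURN -0.0005 SHIFT [ 0.0013  0.0007 -0.027 ]
```

View pics/w6.png

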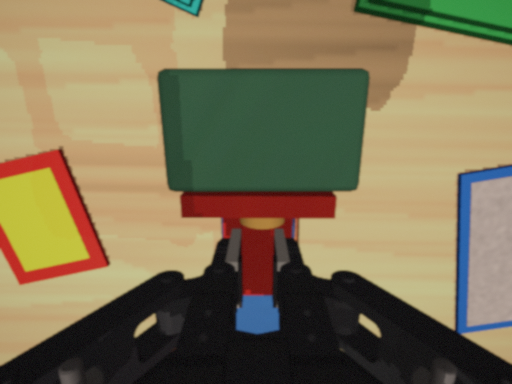

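The rib (258,260) is held between the fingers, with the keyhole plate against the post. Raising 28 mm, then checking.

```bash
echo '[{"d":[0,0,-0.01]},{"d":[0,0,-0.01]},{"d":[0,0,-0.008]},{},{}]' > rows.txt && python3 -m jog rows.txt; python3 g.py .522 -.0177 .117 90.9
```

```text
time: 15.15
tool_pos: [0.5232, -0.0183, 0.116]
tcp_rot: [-0.024, 3.138, -0.0]
wrist_force: [5.4, 0.0, 1.7]
width: 0.152
grip_force: 61.6
t 15.15 p [ 0.5232 -0.0183  0.116 ] yaw 90.88 TURN -0.0004 SHIFT [ 0.0012  0.0006 -0.001 ]
```

```bash
echo '[{"d":[-0.004,0,0]},{"d":[-0.004,0,0]},{}]' > rows.txt && python3 -m jog rows.txt; echo '[{"d":[-0.006,0,0]},{"d":[-0.006,0,0]},{}]' > rows.txt && python3 -m jog rows.txt; python3 g.py .575 -.0177 .117 90.9
```

```text
time: 15.52
tool_pos: [0.5289, -0.0181, 0.1142]
tcp_rot: [0.024, -3.139, -0.0]
wrist_force: [-0.3, 0.1, -1.1]
width: 0.154
grip_force: 61.2
time: 15.9
tool_pos: [0.5423, -0.0179, 0.1152]
tcp_rot: [-0.024, 3.141, -0.0]
wrist_force: [-0.8, 0.4, -0.2]
width: 0.152
grip_force: 61.2
t 15.9 p [ 0.5423 -0.0179  0.1152] yaw 90.87 TURN -0.0005 SHIFT [-0.0327 -0.0003 -0.0018]
```

```bash
echo '[{"d":[-0.03,0,0]},{"d":[-0.01,0,-0.03]},{"d":[0,0,-0.05]},{"d":[0.03,-0.02,-0.05]},{"d":[0.05,-0.03,-0.04]}]' > rows.txt && python3 -m jog rows.txt; echo '[{"d":[0.05,-0.05,0],"yaw":-0.1},{"d":[0.02,0,0],"yaw":-0.118},{},{}]' > rows.txt && python3 -m jog rows.txt;python3 - <<'E'
from g import *
rel(.55,-.203,.10,103.4)
i=bot.camera_info('wrist')
for k in range(2):
  im=save('wrist','w7.png')
  for t,z in {'red_mat':.005,'drying_rack':.012}.items():
    for d in bot.regions_of('wrist',t)[:2]:
        print(t,round(d['conf'],2),np.round(d['box']),rect(d['pixels'],'wrist',z,i))
hsv=cv2.cvtColor(im,cv2.COLOR_RGB2HSV);q=cv2.inRange(hsv,(22,200,40),(34,255,255))
n,l,st,_=cv2.connectedComponentsWithStats(q);b=1+st[1:,4].argmax();print(st[b],rect(l==b,'wrist',.005,i))
E
```

```text
time: 16.52
tool_pos: [0.5088, -0.0653, 0.2832]
tcp_rot: [-0.026, 3.138, -0.001]
wrist_force: [0.5, -1.6, -2.0]
width: 0.153
grip_force: 61.1
time: 17.02
tool_pos: [0.4453, -0.1119, 0.2806]
tcp_rot: [-0.363, 3.12, 0.0]
wrist_force: [0.5, 0.4, -0.7]
width: 0.151
grip_force: 61.2
t 17.02 p [ 0.4453 -0.1119  0.2806] yaw 103.28 TURN -0.0021 SHIFT [-0.0806 -0.1129  0.1806]
red_mat 0.92 [156. 171. 214. 239.] (array([ 548.5, -203.3]), array([107.8,  86.4]), 14.1)
drying_rack 0.96 [ 48.  88. 118. 219.] (array([ 502.9, -356.3]), array([ 84.7, 181.9]), 89.5)
red_mat 0.64 [155. 172. 213. 240.] (array([ 549.9, -205.4]), array([108.3,  85.3]), 15.2)
drying_rack 0.6 [ 49.  88. 117. 223.] (array([ 502.5, -357.2]), array([ 85.1, 183.3]), 89.3)Traceback (most recent call last):
  File "<stdin>", line 10, in <module>
ValueError: attempt to get argmax of an empty sequence
```

View pics/w7.png

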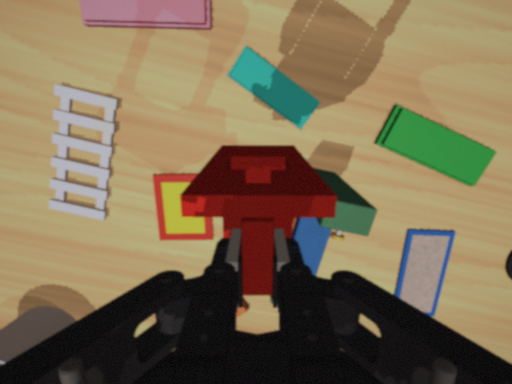

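The mat's left edge is upright in the image at column 154 (rows 174 to 240), so the tool is aligned with it. The bracket hangs straight at (258,200).

```bash
python3 g.py .566 -.1996 .08 103.4; echo '[{"d":[-0.05,-0.028,0],"yaw":-0.002},{"d":[-0.04,-0.028,0.02]},{"d":[-0.008,-0.028,0.05]},{"d":[0,-0.028,0.05]},{"d":[0,0,0.04]}]' > rows.txt && python3 -m jog rows.txt; echo '[{"d":[0,0,0.03]},{},{}]' > rows.txt && python3 -m jog rows.txt; python3 g.py .566 -.1996 .026 103.4
```

```text
t 17.32 p [ 0.4452 -0.1118  0.2802] yaw 103.39 TURN -0.0001 SHIFT [-0.0973 -0.1135  0.2001]
time: 17.95
tool_pos: [0.5663, -0.1996, 0.1176]
tcp_rot: [0.366, -3.119, -0.001]
wrist_force: [0.2, -0.1, -1.4]
width: 0.156
grip_force: 61.1
time: 18.32
tool_pos: [0.5672, -0.1985, 0.0915]
tcp_rot: [-0.369, 3.119, -0.001]
wrist_force: [0.0, -0.2, -0.6]
width: 0.154
grip_force: 61.1
t 18.32 p [ 0.5672 -0.1985  0.0915] yaw 103.49 TURN 0.0016 SHIFT [ 0.0015 -0.0008  0.0655]
```

```bash
echo '[{"d":[0.001,-0.001,0.03]},{"d":[0,0,0.02]},{"d":[0,0,0.008]},{"d":[0,0,0.003]},{}]' > rows.txt && python3 -m jog rows.txt; echo '[{"d":[0,0,0.0015]},{"d":[0,0,0.0015]},{}]' > rows.txt && python3 -m jog rows.txt; python3 g.py .566 -.1996 .026 103.4
```

```text
time: 18.95
tool_pos: [0.5659, -0.1997, 0.03]
tcp_rot: [-0.368, 3.119, -0.001]
wrist_force: [-0.1, 0.1, -1.0]
width: 0.15
grip_force: 61.2
time: 19.32
tool_pos: [0.5654, -0.1995, 0.0265]
tcp_rot: [-0.369, 3.12, -0.0]
wrist_force: [-0.8, -0.1, -1.8]
width: 0.154
grip_force: 61.2
t 19.32 p [ 0.5654 -0.1995  0.0265] yaw 103.48 TURN 0.0013 SHIFT [-0.0006 -0.0002  0.0005]
```

```bash
echo '[{"d":[0,0,0.001]},{}]' > rows.txt && python3 -m jog rows.txt; echo '[{"d":[0,0,0.001]},{}]' > rows.txt && python3 -m jog rows.txt;  echo '[{"d":[0,0,0.001]},{}]' > rows.txt && python3 -m jog rows.txt
```

```text
time: 19.58
tool_pos: [0.5655, -0.1995, 0.0256]
tcp_rot: [-0.369, 3.12, -0.0]
wrist_force: [-0.2, -0.3, 0.8]
width: 0.156
grip_force: 61.4
time: 19.82
tool_pos: [0.5656, -0.1996, 0.0256]
tcp_rot: [-0.369, 3.12, -0.0]
wrist_force: [-2.7, 0.7, 6.8]
width: 0.153
grip_force: 62.5
time: 20.08
tool_pos: [0.5656, -0.1996, 0.0256]
tcp_rot: [-0.369, 3.12, -0.0]
wrist_force: [-4.7, 1.7, 12.9]
width: 0.152
grip_force: 63.4
```

```bash
echo '[{"d":[0,0,-0.002]},{},{},{}]' > rows.txt && python3 -m jog rows.txt 0.6 && echo '[{"d":[0,0,-0.02]},{"d":[0,0,-0.05]},{"d":[0,0,-0.06]},{"d":[0.05,0,-0.06]},{"d":[0.04,0.03,-0.05]}]' > rows.txt && python3 -m jog rows.txt && echo '[{"d":[0,0.05,0]},{},{}]' > rows.txt && python3 -m jog rows.txt; python3 - <<'E'
from g import *
rel(.55,-.017,.2,90.9)
i=bot.camera_info('wrist')
for k in range(2):
  im=save('wrist','w8.png')
  for t,z in {'red_mat':.005,'bracket':.013}.items():
    for d in bot.regions_of('wrist',t)[:2]:
        print(t,round(d['conf'],2),np.round(d['box']),rect(d['pixels'],'wrist',z,i))
  print([ (d['conf'],ray('wrist',d['pixel'][::-1],.005,i)) for d in bot.spot_point('wrist','bracket')][:2])
E
```

```text
time: 20.58
tool_pos: [0.5652, -0.1994, 0.0251]
tcp_rot: [0.369, -3.119, -0.0]
wrist_force: [-0.8, 0.2, 0.5]
width: 0.6
grip_force: 0.0
time: 21.2
tool_pos: [0.4859, -0.1924, 0.2516]
tcp_rot: [-0.366, 3.117, -0.004]
wrist_force: [0.5, -0.7, 0.6]
width: 0.603
grip_force: 0.0
time: 21.58
tool_pos: [0.4745, -0.1428, 0.2486]
tcp_rot: [-0.37, 3.118, -0.002]
wrist_force: [0.9, 0.0, -0.2]
width: 0.598
grip_force: 0.0
t 21.57 p [ 0.4745 -0.1428  0.2486] yaw 103.52 TURN 0.2203 SHIFT [-0.0774  0.1247  0.0486]
red_mat 0.75 [172. 162. 235. 238.] (array([ 549.4, -203.7]), array([107.8,  86.9]), 13.1)
bracket 0.58 [167. 179. 221. 234.] (array([ 549. , -207.9]), array([70.6, 73. ]), 48.4)
[(0.61, array([ 0.54872805, -0.21048635,  0.005     ]))]
red_mat 0.98 [170. 165. 234. 236.] (array([ 550.4, -203.9]), array([106.3,  86. ]), 13.5)
bracket 0.64 [166. 176. 221. 234.] (array([ 558.1, -216.7]), array([80.4, 69.9]), 13.4)
[(0.92, array([ 0.55215332, -0.20958314,  0.005     ]))]
```

View pics/w8.png

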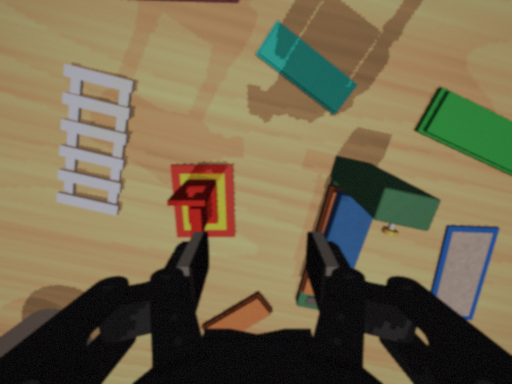

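The bracket stands on the red mat (203,200) with yellow margins visible on the right and below. A numeric check of its margins follows.

```bash
python3 - <<'E'
from g import *
im=cv2.imread('pics/w8.png')[:,:,::-1].copy();i=bot.camera_info('wrist')
g=im[:,:,1].astype(int);y=(g>70)&(im[:,:,2]<70)
for r in range(172,234,3): print(r,''.join('Y' if y[r,c] else ('r' if im[r,c,0]>90 else 'd') for c in range(166,240)))
def mp(u,v,z):
    a=np.radians(13.4);p=[.5498+u*np.cos(a)-v*np.sin(a),-.2036+u*np.sin(a)+v*np.cos(a),z];return np.round(proj('wrist',p),1)
print('foot corners expected',[mp(u,v,.013) for u,v in [(.031,.02),(.031,-.02),(-.031,.02)]])
print('plate top',[mp(-.025,v,.097) for v in(-.02,.02)])
print('mat',[mp(u,v,.005) for u,v in [(.053,.042),(.053,-.042),(-.053,.042),(-.053,-.042)]])
E
```

```text
172 rrrrrYrrrrrrrrrrrrrrrrrrrrrrrrrrrrrrrrrrrrrrrrrrrrrrrrrrrrrrrrrrrrYrrrrrrr
175 rrrrrYrrrrrrYYYYYYYYYYYYYYYYYYYYYYYYYYYYYYYYYYYYYYYYYYYYYYYYrrrrrrrrrrrrrr
178 rrrrrrYrrrrrrYYYYYYYYYYYYYYYYYYYYYYYYYYYYYYYYYYYYYYYYYYYYYYYrrrrrrYrrrrrrr
181 rrrrrrYrrrrrrYYYYYYYddddddddddddddddddddddddddddddYYYYYYYYYYrrrrrrYrrrrrrr
184 rrrrrrrrrrrrrYYYYdddddddddddddddddddddddddddddddddYYYYYYYYYYrrrrrrrYrrrrrr
187 rrrrrrrYrrrrrrdddddddrrrrrrrrrrrrrrrrrrrdddddddrrrYYYYYYYYYYrrrrrrrYrrrrrr
190 rrrrrrrYrrrdddddddddrrrrrrrrrrrrrrrrrrddddddddrrrrYYYYYYYYYYrrrrrrrYrrrrrr
193 rrrrrrrYrddddddddddddrrrrrrrrrdddddddddddddddrrrrrYYYYYYYYYYYrrrrrrYrrrrrr
196 rrrrrYddddddddddddddddrrrrrrddddddddddddddddrrrrrrYYYYYYYYYYYrrrrrrYrrrrrr
199 rrYrdddddddddddddddddddddddddddddddddddddddrrrrrrrYYYYYYYYYYYrrrrrrYrrrrrr
202 rYrrrrrrrrrrrrrrrrrrrrrrrrrrrrrrrrrrrrrrdrrrrrrrrrrYYYYYYYYYYrrrrrrYrrrrrr
205 rrYYYYYYrrrrrrrrYYYYYYrrrrrrrrrrrrrrrrrrdrrrrrrrrrrYYYYYYYYYYrrrrrrYrrrrrr
208 rrrrrrrrrYrrrrrYYYYYYYYrrrrrrrrrrrddddddddrrrrrrrrrYYYYYYYYYYrrrrrrYrrrrrr
211 rrrrrrrrrYrrrrrYYYYYYYYrrrrrrrrrrrrrddddddrrrrrrrrrYYYYYYYYYYrrrrrrrrrrrrr
214 rrrrrrrrrYrrrrrrYYYYYYYrrrrrrrrrrrrrddddddrrrrrrrrrYYYYYYYYYYrrrrrrYrrrrrr
217 rrrrrrrrrrrrrrrrYYYYYYYrrrrrrrrrrrrrddddddrrrrrrrrrYYYYYYYYYYrrrrrrrYrrrrr
220 rrrrrrrrrrYrrrrrYYYYYYYYrrrrrrrrrrrrdddddrrrrrrrrrrYYYYYYYYYYYrrrrrrYrrrrr
223 rrrrrrrrrrYrrrrrYYYYYYYYYrrrrrrrrrrrddddrYYYYYYYYYYYYYYYYYYYYYrrrrrrYrrrrr
226 rrrrrrrrrrYrrrrrrYYYYYYYYYrrrrrrrrrrdddYYYYYYYYYYYYYYYYYYYYYYYrrrrrrYrrrrr
229 rrrrrrrrrrrYrrrrrYYYYYYYYYrrrrrrrrrrrdYYYYYYYYYYYYYYYYYYYYYYYYrrrrrrYrrrrr
232 rrrrrrrrrrrYrrrrrrrrrrrrrrrrrddddddddddddrrrrrrrrrrrrrrrrrrrrrrrrrrrYrrrrr
foot corners expected [array([218.2, 224.8]), array([189.6, 224.8]), array([216.4, 181.9])]
plate top [array([168.7, 207.4]), array([206.1, 207.4])]
mat [array([234.7, 236.7]), array([176.7, 236.7]), array([232.9, 164.6]), array([170.5, 164.6])]
```

The bracket is centred within about 2 mm. Next I measure the block with the jig uncovered.

```bash
echo '[{"yaw":0.11},{"yaw":0.11},{"d":[-0.01,0.058,0]},{"d":[-0.01,0.058,0]},{"d":[-0.006,0.008,0]}]' > rows.txt && python3 -m jog rows.txt 0.75 && echo '[{},{}]' > rows.txt && python3 -m jog rows.txt; python3 - <<'E'
from g import *
rel(.563,-.019,.045,90.9)
i=bot.camera_info('wrist');im=save('wrist','w9.png',(190,100,330,300),3);np.save('w9.npy',im)
hsv=cv2.cvtColor(im,cv2.COLOR_RGB2HSV)
def m(n,lo,hi,z,box):
    k=cv2.inRange(hsv,lo,hi);q=np.zeros_like(k);q[box[1]:box[3],box[0]:box[2]]=k[box[1]:box[3],box[0]:box[2]]
    n_,l,st,_=cv2.connectedComponentsWithStats(q);b=1+st[1:,4].argmax();print(n,st[b],rect(l==b,'wrist',z,i))
m('blue',(100,100,30),(125,255,255),.066,(205,100,305,300))
m('terra',(3,100,40),(17,255,255),.042,(205,100,305,300))
E
```

```text
time: 22.6
tool_pos: [0.4986, -0.0156, 0.2475]
tcp_rot: [0.03, -3.141, -0.001]
wrist_force: [-0.3, -0.7, 0.8]
width: 0.751
grip_force: 0.0
time: 22.85
tool_pos: [0.4983, -0.0194, 0.2475]
tcp_rot: [0.022, -3.141, 0.001]
wrist_force: [-0.5, -0.6, 0.9]
width: 0.747
grip_force: 0.0
t 22.85 p [ 0.4983 -0.0194  0.2475] yaw 90.81 TURN -0.0015 SHIFT [-0.0648 -0.0005  0.2024]
blue [ 239  164   39   92 3180] (array([549.7, -19.7]), array([115.1,  44.3]), 0.7)
terra [ 233  100   72   22 1058] (array([434.2,  -8.9]), array([23.4, 82. ]), 0.8)
```

View pics/w9.png

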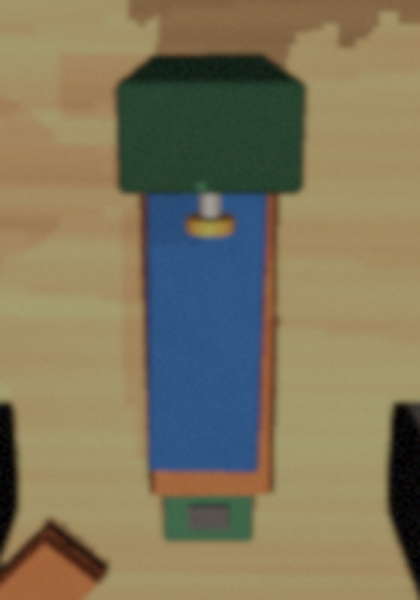

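The block is bare under the screw, spanning crop columns 148 to 265. It is 46 wide, with its far end at row 470. Its centre is about (0.544,-0.0195).

```bash
echo '[{"d":[-0.035,0,0.02]},{"d":[-0.030,0,0.05]},{"d":[0,0,0.05]},{"d":[0,0,0.04]},{"d":[0,0,0.025]}]' > rows.txt && python3 -m jog rows.txt && echo '[{"d":[0,0,0.01]},{"d":[0,0,0.006]},{},{}]' > rows.txt && python3 -m jog rows.txt; python3 g.py .563 -.0195 .045 90.8
```

```text
time: 23.52
tool_pos: [0.5616, -0.0187, 0.0599]
tcp_rot: [0.021, -3.138, -0.0]
wrist_force: [-0.2, 0.7, 0.3]
width: 0.749
grip_force: 0.0
time: 24.02
tool_pos: [0.5644, -0.0174, 0.048]
tcp_rot: [-0.024, 3.139, -0.0]
wrist_force: [0.5, 0.8, 0.7]
width: 0.753
grip_force: 0.0
t 24.02 p [ 0.5644 -0.0174  0.048 ] yaw 90.87 TURN 0.0012 SHIFT [ 0.0015 -0.002   0.003 ]
```

```bash
echo '[{"d":[0.001,-0.002,0.003]},{},{},{},{}]' > rows.txt && python3 -m jog rows.txt 0.3 40; echo '[{},{},{}]' > rows.txt && python3 -m jog rows.txt;python3 g.py .563 -.0195 .045 90.8
```

```text
time: 24.65
tool_pos: [0.5635, -0.0194, 0.0447]
tcp_rot: [-0.024, 3.139, -0.0]
wrist_force: [1.1, 0.2, 5.5]
width: 0.529
grip_force: 41.9
time: 25.02
tool_pos: [0.5635, -0.0194, 0.0447]
tcp_rot: [-0.024, 3.139, -0.0]
wrist_force: [-0.1, -0.2, 6.3]
width: 0.525
grip_force: 41.9
t 25.02 p [ 0.5635 -0.0194  0.0447] yaw 90.87 TURN 0.0013 SHIFT [ 0.0005 -0.0001 -0.0003]
```

```bash
echo '[{"d":[0,0,-0.008]},{"d":[0,0,-0.012]},{"d":[-0.02,0,0]},{"d":[-0.03,0,0]},{"d":[-0.01,0,-0.02]}]' > rows.txt && python3 -m jog rows.txt && echo '[{"d":[0,0,-0.05]},{"d":[0,0.02,-0.05]},{"d":[0,0.05,-0.05]},{},{}]' > rows.txt && python3 -m jog rows.txt;python3 g.py .51 .14 .26 101; python3 -c "
from h import *
save('wrist','w10.png')"
```

```text
time: 25.65
tool_pos: [0.6222, -0.0183, 0.0826]
tcp_rot: [0.024, -3.139, -0.0]
wrist_force: [-0.6, 0.3, -1.5]
width: 0.53
grip_force: 41.2
time: 26.28
tool_pos: [0.6208, 0.0457, 0.2276]
tcp_rot: [0.025, -3.141, 0.001]
wrist_force: [0.0, -0.4, -1.8]
width: 0.528
grip_force: 41.3
t 26.27 p [0.6208 0.0457 0.2276] yaw 90.92 TURN -0.176 SHIFT [ 0.0908  0.1136 -0.0324]
```

View pics/w10.png

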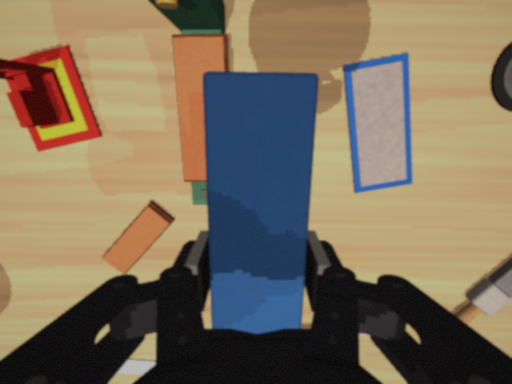

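The block is held straight, with its near edge from (205,72) to (318,74). The tray is fully visible (345–412, 53–192), and the plaque on the beam is at (205,110).

```bash
python3 - <<'E'
from g import *
im=cv2.imread('pics/w10.png')[:,:,::-1].copy();i=bot.camera_info('wrist');s=bot.read_state();tp=s['tool_pos']
def q(n,p,z): w=ray('wrist',p,z,i); print(n,np.round(w*1000,1)); return w
a=q('nearL',(205,72),tp[2]+.0213);b=q('nearR',(318,74),tp[2]+.0213);print('near edge mid rel tcp',np.round(((a+b)/2-tp)*1000,1),'yaw',np.degrees(np.arctan2(-(b-a)[0],(b-a)[1])))
hsv=cv2.cvtColor(im,cv2.COLOR_RGB2HSV);k=cv2.inRange(hsv,(105,90,40),(125,255,255));m=np.zeros_like(k);m[40:200,335:425]=k[40:200,335:425]
n,l,st,_=cv2.connectedComponentsWithStats(m);c=1+st[1:,4].argmax();print('tray',st[c],rect(l==c,'wrist',.005,i))
q('tile near L',(174,37),.042);q('tile near R',(226,36),.042);q('tile farL',(185,181),.042)
E
```

```text
nearL [537.4  22.1 247.6]
nearR [537.5  66.5 247.6]
near edge mid rel tcp [-82.8  -1.   21.3] yaw -0.13165272515468754
tray [ 344   53   68  139 1963] (array([573.3, 192.4]), array([156.3,  73.3]), 10.9)
tile near L [484.5 -43.   42. ]
tile near R [482.9   9.8  42. ]
tile farL [635.6 -40.2  42. ]
```

```bash
python3 g.py .5918 .1967 .06 101.2; echo '[{"yaw":-0.09},{"yaw":-0.09},{}]' > rows.txt && python3 -m jog rows.txt;python3 g.py .5918 .1967 .06 101.2
```

```text
t 26.32 p [0.6202 0.0453 0.2263] yaw 90.88 TURN -0.1801 SHIFT [-0.0021  0.154   0.1663]
time: 26.7
tool_pos: [0.6201, 0.0447, 0.2254]
tcp_rot: [0.302, -3.123, -0.0]
wrist_force: [0.1, 0.7, -1.3]
width: 0.529
grip_force: 41.4
t 26.7 p [0.6201 0.0447 0.2254] yaw 101.06 TURN -0.0025 SHIFT [-0.0025  0.1545  0.1654]
```

```bash
echo '[{"d":[0,0.05,0],"yaw":-0.0025},{"d":[0,0.05,0]},{"d":[-0.002,0.054,0.04]},{"d":[0,0,0.05]},{"d":[0,0,0.05]}]' > rows.txt && python3 -m jog rows.txt;echo '[{"d":[0,0,0.025]},{"d":[0,0,0.015]},{},{}]' > rows.txt && python3 -m jog rows.txt;python3 g.py .5918 .1967 .009 101.2
```

```text
time: 27.32
tool_pos: [0.5931, 0.1937, 0.0885]
tcp_rot: [0.309, -3.126, 0.001]
wrist_force: [0.7, -0.1, -1.4]
width: 0.526
grip_force: 41.5
time: 27.82
tool_pos: [0.5951, 0.1936, 0.0521]
tcp_rot: [-0.309, 3.124, 0.001]
wrist_force: [0.9, 0.3, -1.2]
width: 0.527
grip_force: 41.5
t 27.82 p [0.5951 0.1936 0.0521] yaw 101.29 TURN 0.0015 SHIFT [0.0028 0.0037 0.0431]
```

```bash
echo '[{"d":[0.0025,0.0035,0.02],"yaw":0.0015},{"d":[0,0,0.012]},{"d":[0,0,0.006]},{"d":[0,0,0.002]},{}]' > rows.txt && python3 -m jog rows.txt;echo '[{"d":[0,0,0.0015]},{}]' > rows.txt && python3 -m jog rows.txt;echo '[{"d":[0,0,0.001]},{}]' > rows.txt && python3 -m jog rows.txt;python3 g.py .5918 .1967 .009 101.2
```

```text
time: 28.45
tool_pos: [0.5908, 0.1964, 0.0106]
tcp_rot: [-0.308, 3.126, -0.0]
wrist_force: [0.8, 0.6, -1.0]
width: 0.527
grip_force: 41.5
time: 28.7
tool_pos: [0.591, 0.1964, 0.0094]
tcp_rot: [-0.308, 3.126, 0.0]
wrist_force: [0.1, 0.9, -1.6]
width: 0.528
grip_force: 41.5
time: 28.95
tool_pos: [0.5907, 0.1964, 0.0082]
tcp_rot: [-0.308, 3.126, -0.0]
wrist_force: [0.2, -0.2, -0.9]
width: 0.528
grip_force: 41.5
t 28.95 p [0.5907 0.1964 0.0082] yaw 101.24 TURN 0.0007 SHIFT [-0.0011  0.0001 -0.0008]
```

```bash
echo '[{"d":[-0.0008,0,0.0008]},{}]' > rows.txt && python3 -m jog rows.txt;echo '[{"d":[0,0,0.0008]},{}]' > rows.txt && python3 -m jog rows.txt;echo '[{"d":[0,0,0.0006]},{}]' > rows.txt && python3 -m jog rows.txt
```

```text
time: 29.2
tool_pos: [0.5916, 0.1966, 0.0078]
tcp_rot: [0.308, -3.126, -0.0]
wrist_force: [-1.9, -0.7, 2.8]
width: 0.528
grip_force: 42.0
time: 29.45
tool_pos: [0.5916, 0.1966, 0.0078]
tcp_rot: [0.308, -3.126, 0.0]
wrist_force: [-4.7, -1.2, 8.5]
width: 0.528
grip_force: 42.6
time: 29.7
tool_pos: [0.5915, 0.1966, 0.0077]
tcp_rot: [0.308, -3.126, 0.0]
wrist_force: [-5.9, -2.0, 11.4]
width: 0.53
grip_force: 43.0
```

```bash
echo '[{"d":[0,0,-0.0015]},{},{}]' > rows.txt && python3 -m jog rows.txt 0.75 && echo '[{"d":[0,0,-0.02]},{"d":[0,0,-0.05]},{"d":[0,0,-0.06]},{"d":[0.03,-0.03,-0.05]},{"d":[0.04,-0.05,-0.03]}]' > rows.txt && python3 -m jog rows.txt && echo '[{"d":[0,-0.01,0],"yaw":0.09},{"yaw":0.09},{},{}]' > rows.txt && python3 -m jog rows.txt; python3 - <<'E'
from g import *
i=bot.camera_info('wrist');rel(.5597,-.0155,.02,91)
im=save('wrist','w11.png')
hsv=cv2.cvtColor(im,cv2.COLOR_RGB2HSV)
k=cv2.inRange(hsv,(105,90,30),(125,255,255));l0=(slice(None),slice(250,512))
m=np.zeros_like(k);m[l0]=k[l0];n,l,st,_=cv2.connectedComponentsWithStats(m)
for c in np.argsort(-st[1:,4])[:2]+1: print(st[c],rect(l==c,'wrist',.005,i),rect(l==c,'wrist',.029,i))
print([rect(d['pixels'],'wrist',.005,i) for d in bot.regions_of('wrist','blue_tray')],[rect(d['pixels'],'wrist',.029,i) for d in bot.regions_of('wrist','block')])
E
```

```text
time: 30.08
tool_pos: [0.5915, 0.1965, 0.0071]
tcp_rot: [0.308, -3.126, 0.0]
wrist_force: [-0.0, 0.2, 0.0]
width: 0.746
grip_force: 0.0
time: 30.7
tool_pos: [0.5448, 0.113, 0.217]
tcp_rot: [-0.311, 3.119, 0.001]
wrist_force: [-0.6, -0.3, 0.8]
width: 0.749
grip_force: 0.0
time: 31.2
tool_pos: [0.545, 0.103, 0.2122]
tcp_rot: [-0.028, 3.141, 0.0]
wrist_force: [0.2, -0.3, 0.2]
width: 0.751
grip_force: 0.0
t 31.2 p [0.545  0.103  0.2122] yaw 91.02 TURN 0.0004 SHIFT [-0.0125 -0.1188  0.1922]
[ 294  121   70  128 5738] (array([574.9, 193.5]), array([158.4,  72.6]), 11.0) (array([568. , 187.2]), array([147.6,  67.6]), 11.0)
[(array([574.4, 193.8]), array([158.9,  74.8]), 11.1)] [(array([571.9, 189.4]), array([133.7,  49.8]), 10.2)]
```

View pics/w11.png

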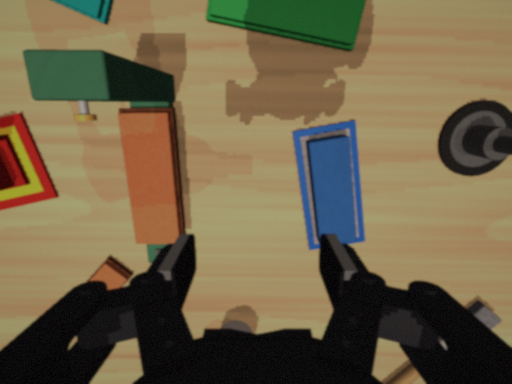

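The plaque is alone on the beam (tile at (150,178)). The block lies in the tray at (333,183). A numeric check of its margins follows.

```bash
python3 - <<'E'
from g import *
im=cv2.imread('pics/w11.png')[:,:,::-1].copy()
a=np.radians(11)
def mp(u,v,z): return np.round(proj('wrist',[.574+u*np.cos(a)-v*np.sin(a),.193+u*np.sin(a)+v*np.cos(a),z]),1)
print('tray',[mp(u,v,.005) for u in(-.079,.079) for v in(-.037,.037)])
print('top',[mp(u,v,.029) for u in(-.065,.065) for v in(-.023,.023)])
print('bot',[mp(u,v,.005) for u in(-.065,.065) for v in(-.023,.023)])
h=cv2.cvtColor(im,cv2.COLOR_RGB2HSV)
for r in list(range(122,146,2))+list(range(146,236,12))+list(range(236,252,2)):
    print(r,''.join('B' if (100<=x[0]<=125 and x[1]>110 and x[2]>95) else ('b' if (100<=x[0]<=125 and x[1]>110) else '.') for x in h[r,290:370]))
E
```

```text
tray [array([291.8, 130.8]), array([354.5, 119.6]), array([308.6, 249.5]), array([364.3, 240.8])]
top [array([308.4, 143.1]), array([349.8, 135.8]), array([321.6, 247. ]), array([358.9, 241.1])]
bot [array([305.1, 140.5]), array([343.6, 133.7]), array([317.8, 238.4]), array([352.8, 232.9])]
122 .......................................................BBBBBBBBBB...............
124 ............................................BBBBBBBBBBBBBBBBBBBBB...............
126 .................................BBBBBBBBBBBBBBBBBBBBBBBBBBBBBBBB...............
128 .....................BBBBBBBBBBBBBBBBBBBBBBBBBBBBBBBBBB.....BBBBB...............
130 ..........BBBBBBBBBBBBBBBBBBBBBBBBBBBBBBBBBBBB..............BBBBB...............
132 ....BBBBBBBBBBBBBBBBBBBBBBBBBBBBBB...........................BBBB...............
134 ....BBBBBBBBBBBBBBBBBBBB.....................................BBBBB..............
136 ....BBBBBBB...................................bbbbbbbbbb.....BBBBB..............
138 ....BBBBBB.......................bbbbbbbbbbbbbBBBBBBBBBBBBBBBBBBBB..............
140 .....BBBBB...........bbbbbbbbbbbbBBBBBB
[... 871 characters left out ...]
BBBBB....BBBB.......
236 ..................BBBBB.....bbbb...............BBBBBBBBBBBBBBBBBBB...BBBBB......
238 ...................BBBB......bbb................BBBBBBBBBBBBBBBBBBBBBBBBBB......
240 ...................BBBB........b.................BBBBBBBBBBBBBBBBBBBBBBBB.......
242 ...................BBBBB.......b...................BBBBBBBBBBBB.................
244 ...................BBBBBB...BBbb.....................bbbb.......................
246 ....................BBBBBBBBBBbb................................................
248 ....................BBBBB..........b............................................
250 .................................b..............................................
```

The block is centred within about 1.5 mm. Now the plaque: I refine its pose and descend beside it.

```bash
python3 - <<'E'
from g import *
im=cv2.imread('pics/w11.png')[:,:,::-1].copy();i=bot.camera_info('wrist')
h=cv2.cvtColor(im,cv2.COLOR_RGB2HSV)
k=cv2.inRange(h,(3,120,110),(15,255,255));m=np.zeros_like(k);m[100:250,110:190]=k[100:250,110:190]
n,l,st,_=cv2.connectedComponentsWithStats(m);c=1+st[1:,4].argmax();print(st[c],rect(l==c,'wrist',.042,i))
rel(.590,-.0155,.1,91)
E
```

```text
[ 118  110   61  134 6188] (array([557.6, -17.9]), array([152.3,  53.6]), 1.5)
t 31.35 p [0.5449 0.1031 0.2116] yaw 90.99 TURN -0.0001 SHIFT [-0.0431 -0.1194  0.1116]
```

```bash
echo '[{"d":[-0.015,-0.04,0],"yaw":-0.002},{"d":[-0.015,-0.04,0.02]},{"d":[-0.015,-0.04,0.04]},{"d":[0,0,0.05]},{}]' > rows.txt && python3 -m jog rows.txt 0.88;python3 g.py .590 -.0168 .017 91.1
```

```text
time: 31.98
tool_pos: [0.5876, -0.0163, 0.0966]
tcp_rot: [0.028, -3.13, -0.001]
wrist_force: [-1.0, 0.9, 0.0]
width: 0.879
grip_force: 0.0
t 31.98 p [ 0.5876 -0.0163  0.0966] yaw 91.02 TURN -0.0014 SHIFT [-0.0033 -0.0006  0.0795]
```

```bash
echo '[{"d":[-0.001,-0.0005,0.03]},{"d":[0,0,0.025]},{"d":[0,0,0.013]},{"d":[0,0,0.006]},{}]' > rows.txt && python3 -m jog rows.txt;python3 g.py .590 -.0168 .017 91.1
```

```text
time: 32.6
tool_pos: [0.5936, -0.0166, 0.0284]
tcp_rot: [-0.029, 3.14, -0.0]
wrist_force: [0.4, 0.2, 0.3]
width: 0.878
grip_force: 0.0
t 32.6 p [ 0.5936 -0.0166  0.0284] yaw 91.07 TURN -0.0005 SHIFT [ 0.0037 -0.0002  0.0114]
```

```bash
echo '[{"d":[0.003,0,0.006]},{"d":[0,0,0.005]},{}]' > rows.txt && python3 -m jog rows.txt; echo '[{},{},{},{},{}]' > rows.txt && python3 -m jog rows.txt 0.4 80;python3 g.py .590 -.0168 .017 91.1
```

```text
time: 32.98
tool_pos: [0.5895, -0.0168, 0.0162]
tcp_rot: [0.028, -3.141, -0.0]
wrist_force: [0.5, -0.8, -1.3]
width: 0.883
grip_force: 0.0
time: 33.6
tool_pos: [0.5907, -0.0169, 0.0173]
tcp_rot: [-0.028, 3.14, -0.0]
wrist_force: [-0.3, -0.1, 4.3]
width: 0.653
grip_force: 85.9
t 33.6 p [ 0.5907 -0.0169  0.0173] yaw 91.04 TURN -0.0011 SHIFT [0.0007 0.0001 0.0003]
```

```bash
echo '[{"d":[0,0,-0.005]},{"d":[0,0,-0.012]},{"d":[-0.015,0,-0.015]},{"d":[-0.025,0,-0.01]},{"d":[-0.01,0,-0.02]}]' > rows.txt && python3 -m jog rows.txt && echo '[{"d":[0,0,-0.05]},{"d":[0,0,-0.06]},{"d":[0,-0.02,-0.06]},{"d":[0,-0.05,-0.03]},{}]' > rows.txt && python3 -m jog rows.txt;python3 g.py .54 -.25 .28 89.5
```

```text
time: 34.22
tool_pos: [0.6403, -0.0159, 0.0786]
tcp_rot: [0.029, -3.14, -0.0]
wrist_force: [-0.1, 0.1, -3.2]
width: 0.654
grip_force: 85.2
time: 34.85
tool_pos: [0.643, -0.0891, 0.2829]
tcp_rot: [-0.023, 3.134, -0.005]
wrist_force: [-0.5, 0.3, -2.9]
width: 0.65
grip_force: 85.8
t 34.85 p [ 0.643  -0.0891  0.2829] yaw 90.85 TURN 0.0236 SHIFT [ 0.1017 -0.1618  0.0026]
```

```bash
echo '[{"d":[0.03,-0.05,0],"yaw":0.012},{"d":[0.03,-0.05,0],"yaw":0.012},{"d":[0.025,-0.05,0]},{},{}]' > rows.txt && python3 -m jog rows.txt; python3 - <<'E'
from g import *
rel(.533,-.357,.05,89.5)
i=bot.camera_info('wrist');tp=bot.read_state()['tool_pos']
im=save('wrist','w12.png')
for k in range(2):
  for d in bot.regions_of('wrist','drying_rack')[:2]: print('rack',round(d['conf'],2),np.round(d['box']),rect(d['pixels'],'wrist',.012,i))
  bot.read_camera('wrist')
h=cv2.cvtColor(im,cv2.COLOR_RGB2HSV)
k=cv2.inRange(h,(0,0,100),(179,70,255));k[:,200:]=0
n,l,st,_=cv2.connectedComponentsWithStats(k);c=1+st[1:,4].argmax();print('white',st[c],rect(l==c,'wrist',.012,i))
E
```

```text
time: 35.48
tool_pos: [0.5567, -0.2355, 0.2769]
tcp_rot: [-0.01, -3.14, -0.003]
wrist_force: [-0.3, -0.5, -2.6]
width: 0.655
grip_force: 86.0
t 35.48 p [ 0.5567 -0.2355  0.2769] yaw 89.62 TURN 0.0021 SHIFT [ 0.0224 -0.1221  0.2267]
rack 0.96 [132.  47. 195. 187.] (array([ 503.2, -362.5]), array([ 72.8, 181.7]), 89.2)
rack 0.83 [130.  46. 192. 186.] (array([ 502. , -362.4]), array([ 74.1, 181.5]), 89.7)
white [ 130   45   66  139 5234] (array([ 503.3, -362.8]), array([ 75.5, 182.4]), 89.1)
```

View pics/w12.png

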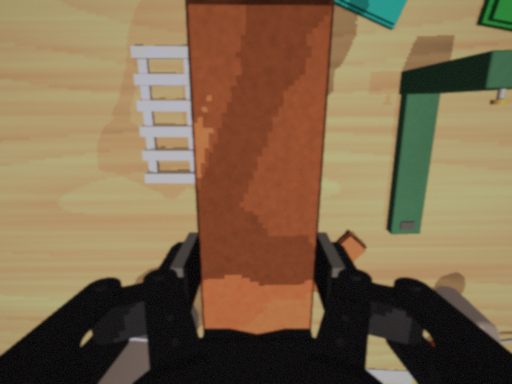

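The plaque is held straight (tile's near edge at row 2, columns 188 to 333). The rack is at (163,115), partly hidden on its right side.

```bash
python3 - <<'E'
from g import *
i=bot.camera_info('wrist');tp=bot.read_state()['tool_pos']
im=cv2.imread('pics/w12.png');print(im[0:8,260].tolist())
a=ray('wrist',(189,3),tp[2]+.0247,i);b=ray('wrist',(332,3),tp[2]+.0247,i)
print(np.round((a-tp)*1000,1),np.round((b-tp)*1000,1))
for r in (30,100,180):
    g=im[r].astype(int);d=np.abs(np.diff(g,axis=0)).sum(1);print(r,[180+int(d[180:215].argmax()),310+int(d[310:345].argmax())])
rel(.5328,-.3573,.08,89.3)
E
```

```text
[[13, 25, 54], [21, 29, 54], [17, 30, 55], [18, 27, 56], [19, 35, 74], [31, 50, 100], [35, 57, 114], [34, 60, 116]]
[-105.9  -25.4   24.7] [-105.7   25.8   24.7]
30 [186, 331]
100 [190, 326]
180 [194, 320]
t 35.73 p [ 0.5577 -0.235   0.2777] yaw 89.77 TURN 0.0083 SHIFT [ 0.0234 -0.1227  0.1976]
```

```bash
echo '[{"d":[0.008,-0.041,0],"yaw":0.008},{"d":[0.008,-0.041,0.02]},{"d":[0.007,-0.041,0.05]},{"d":[0,0,0.05]},{"d":[0,0,0.05]}]' > rows.txt && python3 -m jog rows.txt;echo '[{"d":[0,0,0.025]},{},{},{}]' > rows.txt && python3 -m jog rows.txt;python3 g.py .5333 -.3575 .012 89.3
```

```text
time: 36.35
tool_pos: [0.5336, -0.3575, 0.1085]
tcp_rot: [0.022, 3.141, -0.0]
wrist_force: [-0.4, -0.7, -2.1]
width: 0.652
grip_force: 86.1
time: 36.85
tool_pos: [0.5349, -0.3582, 0.0874]
tcp_rot: [0.021, 3.138, -0.004]
wrist_force: [0.6, 0.0, -2.2]
width: 0.657
grip_force: 86.1
t 36.85 p [ 0.5349 -0.3582  0.0874] yaw 89.23 TURN -0.0011 SHIFT [0.0019 0.0009 0.0754]
```

```bash
echo '[{"d":[0.0015,0.0007,0.03],"yaw":-0.001},{"d":[0,0,0.025]},{"d":[0,0,0.012]},{"d":[0,0,0.005]},{}]' > rows.txt && python3 -m jog rows.txt;echo '[{},{}]' > rows.txt && python3 -m jog rows.txt;python3 g.py .5333 -.3575 .0095 89.3
```

```text
time: 37.48
tool_pos: [0.5323, -0.3571, 0.0137]
tcp_rot: [0.02, 3.14, -0.001]
wrist_force: [-0.4, -0.5, -2.3]
width: 0.653
grip_force: 86.0
time: 37.72
tool_pos: [0.5323, -0.3571, 0.0138]
tcp_rot: [0.02, 3.14, -0.001]
wrist_force: [-0.0, 0.2, -2.1]
width: 0.652
grip_force: 86.0
t 37.73 p [ 0.5323 -0.3571  0.0138] yaw 89.26 TURN -0.0006 SHIFT [-0.001  -0.0004  0.0043]
```

```bash
echo '[{"d":[-0.0008,-0.0003,0.002]},{}]' > rows.txt && python3 -m jog rows.txt;echo '[{"d":[0,0,0.0012]},{}]' > rows.txt && python3 -m jog rows.txt;echo '[{"d":[0,0,0.0008]},{}]' > rows.txt && python3 -m jog rows.txt;echo '[{"d":[0,0,0.0008]},{}]' > rows.txt && python3 -m jog rows.txt
```

```text
time: 37.98
tool_pos: [0.5324, -0.3569, 0.0108]
tcp_rot: [-0.02, -3.141, -0.0]
wrist_force: [-0.4, 0.1, -2.5]
width: 0.655
grip_force: 86.0
time: 38.22
tool_pos: [0.5324, -0.3569, 0.0096]
tcp_rot: [-0.02, -3.141, -0.0]
wrist_force: [-0.2, 0.1, -2.4]
width: 0.65
grip_force: 86.1
time: 38.48
tool_pos: [0.5325, -0.357, 0.0094]
tcp_rot: [-0.02, -3.141, -0.0]
wrist_force: [-1.9, 0.4, 2.6]
width: 0.65
grip_force: 86.7
time: 38.72
tool_pos: [0.5325, -0.357, 0.0094]
tcp_rot: [-0.02, -3.141, -0.0]
wrist_force: [-3.7, 2.5, 8.2]
width: 0.648
grip_force: 87.3
```

```bash
echo '[{"d":[0,0,-0.001]},{},{}]' > rows.txt && python3 -m jog rows.txt 0.95 && echo '[{"d":[0,0,-0.02]},{"d":[0,0,-0.05]},{"d":[0,0,-0.06]},{"d":[0.03,0.03,-0.06]},{"d":[0.05,0.04,-0.05]}]' > rows.txt && python3 -m jog rows.txt && echo '[{"d":[0,0.02,0]},{},{}]' > rows.txt && python3 -m jog rows.txt; python3 - <<'E'
from g import *
i=bot.camera_info('wrist');rel(.5,0,.2,91)
im=save('wrist','w13.png')
h=cv2.cvtColor(im,cv2.COLOR_RGB2HSV)
def big(k,z,n):
    nn,l,st,_=cv2.connectedComponentsWithStats(k);c=1+st[1:,4].argmax();print(n,st[c],rect(l==c,'wrist',z,i));return st[c]
k=cv2.inRange(h,(3,120,100),(16,255,255));s=big(k,.034,'tile')
for d in bot.regions_of('wrist','drying_rack')[:2]: print('rack',round(d['conf'],2),np.round(d['box']),rect(d['pixels'],'wrist',.012,i))
for d in bot.regions_of('wrist','plaque')[:3]: print('plaque',round(d['conf'],2),np.round(d['box']),rect(d['pixels'],'wrist',.03,i))
def mp(u,v,z):
    a=np.radians(-.65);return np.round(proj('wrist',[.5028+u*np.cos(a)-v*np.sin(a),-.3573+u*np.sin(a)+v*np.cos(a),z]),1)
print('tile exp',[mp(u,v,.034) for u in(-.075,.075) for v in(-.026,.026)])
print('rack exp',[mp(u,v,.012) for u in(-.09,.09) for v in(-.041,.041)])
x0,y0,w,hh=s[:4]
for r in range(max(0,y0-8),min(384,y0+hh+10),5):
    print(r,''.join('T' if k[r,c] else ('w' if h[r,c,1]<70 and h[r,c,2]>100 else ('d' if h[r,c,2]<70 else '.')) for c in range(max(0,x0-20),min(512,x0+w+25))),max(0,x0-20))
E
```

```text
time: 39.1
tool_pos: [0.5326, -0.357, 0.0089]
tcp_rot: [0.02, 3.141, -0.0]
wrist_force: [0.2, 0.6, -0.1]
width: 0.948
grip_force: 0.0
time: 39.72
tool_pos: [0.4702, -0.3004, 0.2334]
tcp_rot: [0.02, 3.137, -0.005]
wrist_force: [1.5, 0.1, 1.0]
width: 0.952
grip_force: 0.0
time: 40.1
tool_pos: [0.4694, -0.2798, 0.2271]
tcp_rot: [-0.019, -3.14, -0.001]
wrist_force: [-0.1, 0.7, -0.7]
width: 0.952
grip_force: 0.0
t 40.1 p [ 0.4694 -0.2798  0.2271] yaw 89.3 TURN -0.0296 SHIFT [-0.0355  0.2792  0.0273]
tile [ 219    0  163  118 9463] (array([ 355.2, -238.4]), array([167.4, 114.7]), 89.2)
rack 0.76 [160. 121. 232. 258.] (array([ 503.6, -356.6]), array([ 83.6, 181.2]), 89.4)
plaque 0.66 [168. 124. 223. 254.] (array([ 499.9, -355.6]), array([ 59.6, 157.4]), 89.3)
plaque 0.63 [346.  16. 464.  98.] (array([ 354.5, -122.4]), array([118.9,  45.7]), 69.2)
plaque 0.55 [168.   0. 320.  46.] (array([ 316.9, -291.7]), array([156. ,  41.8]), 89.2)
tile exp [array([168. , 132.5]), array([213.7, 132.4]), array([178.4, 251.3]), array([218.9, 251.2])]
rack exp [array([159.7, 118.1]), array([228.3, 117.9]), a
[... 4964 characters left out ...]
............................................. 199
115 .......................................TTTTT...................................................................T.TT............................................................................................. 199
120 wwwwwwwwwwwwwwwwwwwwwwwwwwwwww.................................................................................................................................................................................. 199
125 wwwwwwwwwwwwwwwwwwwwwwwwwwwwwww................................................................................................................................................................................. 199
```

```bash
python3 - <<'E'
from g import *
im=cv2.imread('pics/w13.png')[:,:,::-1].copy();i=bot.camera_info('wrist')
h=cv2.cvtColor(im,cv2.COLOR_RGB2HSV)
for r in list(range(114,140,2))+list(range(140,244,15))+list(range(240,266,2)):
    print(r,''.join('T' if (h[r,c,0]<13 and h[r,c,1]>130 and h[r,c,2]>80) else ('w' if h[r,c,1]<70 and h[r,c,2]>100 else ('d' if h[r,c,2]<70 else '.')) for c in range(155,240)))
E
```

```text
114 .....................................................................................
116 .....................................................................................
118 .....wwwwwwwwwwwwwwwwwwwwwwwwwwwwwwwwwwwwwwwwwwwwwwwwwwwwwwwwwwwwwwwwwwwww...........
120 ....wwwwwwwwwwwwwwwwwwwwwwwwwwwwwwwwwwwwwwwwwwwwwwwwwwwwwwwwwwwwwwwwwwwwww...........
122 ....wwwwwwwwwwwwwwwwwwwwwwwwwwwwwwwwwwwwwwwwwwwwwwwwwwwwwwwwwwwwwwwwwwwwwww..........
124 ....wwwwwwwwwwwwwwwwwwwwwwwwwwwwwwwwwwwwwwwwwwwwwwwwwwwwwwwwwwwwwwwwwwwwwww..........
126 ....wwwwwwwwwwww.............................................wwwwwwwwwwwwww..........
128 ....wwwwwwwwww.T.dddd.TTTTT...........dddddddddddddddddddddd...wwwwwwwwwwww..........
130 .....wwwwwwwww.T.ddddd.......dd.ddddddddddddddddddddddddddddd..wwwwwwwwwww...........
132 ...........wwwTTTTTTTTTTTTTTTTTTTTTTTTTTTTTTTTTTTTTTTTTTTTT.d...wwwwwww..............
134 ...........ww..TTTTTTTTTTTTTTTTTTTTTTTTTTTTTTTTTTTTTTTTTTTTTd...wwwwwww..............
136 ...........www.TTTTTTTTTTTTTTTTTTTTTTTTTTTTTTTTTTTTTTTTTTTTT....wwwwwww..............
138 ............ww.T
[... 1169 characters left out ...]
ddddddwww......................................wwwwwwwwwwwwwwwww......
252 dddddddddddddddddddddwwwwwwwwwwwwwwwwwwwwwwwwwwwwwwwwwwwwwwwwwwwwwwwwwwwwwwwww.......
254 dddddddddddddddddddddwwwwwwwwwwwwwwwwwwwwwwwwwwwwwwwwwwwwwwwwwwwwwwwwwwwwwwwww.......
256 ddddddddddddddddddddd................................................................
258 ddddddddddddddddddddd................................................................
260 ddddddddddddddddddddd................................................................
262 dddddddddddddddddddddd...............................................................
264 dddddddddddddddddddddd...............................................................
```

The plaque lies centred within about 3 mm and terracotta side up. The gripper is clear, so I'm handing in.

```bash
python3 -c "
from workcell import bot
print(bot.read_state()['time'],bot.finish_job())"
```

```text
the job is handed in; nothing more can be done
40.25 None
```

The job is handed in at 40 s: the weight, bracket, block and plaque were set down in that order, each within about 3 mm of the middle of its place by my camera measurements, and the glue bottle was left alone.

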